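# Set the bag-length stop and squeeze its cam lever shut

### The job

A vial carton stands in the way of the sliding stop of the bag-length gauge: push it along the table, without lifting or tipping it, until it lies inside the taped outline. Then draw the stop out with its cam lever still open until the pointer on the leg lines up with the index clip on the rail, and, holding it at that mark, squeeze the cam lever shut against the leg. Both are sprung, so finish still holding the leg at the mark with the lever squeezed fully shut, and leave the other things on the table alone.

Things in the scene. Friction and masses are not known exactly. Their poses are not given: they have to be found in the camera images.
- gauge: Bag-length gauge fixed to the table: dark steel plate 150 x 80 x 6 mm with an aluminium rail channel 130 mm long, 48 mm wide, 41 mm high. Origin on the table at the plate's middle. +x: the way the leg with the stop bar is drawn out, roughly to the robot's right; the channel ends at x = 65 mm. The cam lever is on the -y side (nearer the robot).
- stop_leg (a joint): Travel of the sliding leg, m: 0 fully in (start), 0.115 fully out. A spring pulls it in, 3 N at 0 to 5 N; it returns if let go. Steel bar 16 mm wide, z 21 to 39 mm; its outer end carries a grey upright cross-bar (the stop), 130 mm wide along y, 12 mm thick, z 4 to 60 mm. Fingers set down either side of the leg between channel and cross-bar can push the bar's inner face outward.
- grip (a point): Point on the leg's centre line, 40 mm high, moving with it; axes as the gauge. The cross-bar's inner face is at x = +26.5 mm of it; the channel's end at x = -26.5 mm when the leg is fully in. From x = -7.5 to +26.5 mm the leg has a fixed black cheek on its +y side (outer face at y = +14 mm, z 17 to 61 mm) and the cam lever on its -y side.
- cam_lever (a joint): Cam lever, m: 0.014 open (start), 0 fully shut. Upright dark steel plate 34 mm long, z 17 to 65 mm, on two pins; slides along the gauge's y towards the leg and travels with it. Outer face 28 mm from the leg's centre line when open, 14 mm when shut (then 28 mm over lever and cheek). A spring opens it: 4 N when open, 7 N when shut.
- lever_plate (a point): Middle of the cam lever's outer face, at 40 mm height; moves with lever and leg.
- pointer (a point): Tip of the small black fin on top of the leg near its inner end, at 48 mm height, inside the channel; moves with the leg.
- index (a point): Matching fin of the small black index clip that saddles the channel's rail on the lever side, at 48 mm height (fixed). The leg is at its mark when pointer and index stand at the same place along the gauge's x (75 to 100 mm of travel). They never touch.
- carton_mid (a point): Centre of the loose vial carton that stands between the stop and the outline: white and blue, 50 mm along its x, 106 mm along its y, 43 mm high (this point is 21.5 mm up), about 0.09 kg. Its -x long face looks to the stop and stands roughly 60 to 80 mm from it at the start.
- outline: Rectangle of flat paper tape on the table, nothing to bump into: inside 100 mm along its x, 150 mm along its y. Origin at its centre, on the table; +x points away from the gauge. The carton fits in it with its long side along y.

How it is judged:
On the way, in this order (a step that is already met when the one before it is completed fails the run):
1. the carton lies at rest inside the taped outline (x of carton_mid in the frame of outline between -0.026 and 0.026 m and y of carton_mid in the frame of outline between -0.024 and 0.024 m and angle between the x axis of carton_mid and the x axis of outline, either way round below 0.6 rad and height (world z) of carton_mid below 0.027 m and angle between carton_mid's own z axis and vertical below 0.1 rad and linear speed of carton below 0.02 m/s), for 0.2 s.
2. the stop is held at the mark with the lever still open (x of pointer in the frame of index between -0.005 and 0.005 m and value of joint cam_lever above 0.009 m and contact force between the fingers and stop_leg above 1 N), for 0.3 s.
3. the lever is squeezed shut with the stop at the mark (x of pointer in the frame of index between -0.005 and 0.005 m and value of joint cam_lever below 0.0025 m and contact force between the fingers and cam_lever above 3 N), for 0.3 s.
At the end, for the whole second after the job is handed in: Carton on the table inside the outline (centre within 26 mm in its x, 24 mm in y, turned under 0.6 rad); pointer within 5 mm of the index along the gauge; lever within 2.5 mm of fully shut, pressed by the fingers with over 3 N; all at rest and still held (all of step 1 and all of step 3 and linear speed of stop_leg below 0.01 m/s); the arm keeps its last pose, push and grip.
It fails at once if the carton is lifted or tipped (height (world z) of carton_mid above 0.034 m or angle between carton's own z axis and vertical above 0.35 rad).
It fails at once if the lever is shut away from the mark (value of joint cam_lever below 0.005 m and (x of pointer in the frame of index above 0.009 m or x of pointer in the frame of index below -0.009 m)).
It fails at once if another thing on the table is moved (distance of any of marker, stapler, vial, gel, clip, cell, roll from where it was at the start of the episode above 0.03 m).
It also fails if it takes over 48 s, if anything falls off the work surface, if the arm or the gripper's body presses on something with over 40 N, if the wrist force passes 120 N, or if a joint passes its speed limit or range.

### The arm

A 6-joint arm with a two-finger parallel gripper is mounted at the origin on a cart in front of the work surface, level with it; the furniture and walls round the work are solid. World frame = base frame: x ahead of the robot, y to its left, z up, the work surface at z = 0. Lengths are in m, angles in rad, forces in N, time in s.
With the tool pointing down it reaches from about 0.3 to 0.875 m from the base axis. Payload 6.4 kg.
Tool frame: the origin (TCP) lies midway between the tips of the shut fingers; the grasp point (between the pads) lies ctrl.grip_depth behind it (ctrl.grip_depth is the distance from the TCP to the grasp point, in m); x points along the fingers, y is the direction in which the jaws open and shut, and the axes are right-handed (so a half turn about x gives the same grasp; the last joint's range is limited). The gripper opens to 85 mm and grips with 20 to 120 N. Pads are 22 mm wide; open, the fingers measure 114 mm over their backs; the gripper's body (76 mm by 85 mm) begins 54 mm behind the grasp point. The pads swing forward as they close: fully open they stand 13 mm farther back than shut.
Start: joints at [-1.454, 0.181, 1.607, -0, 1.354, -0.206], TCP at [0.182, -0.545, 0.231] pointing down, gripper open.
Joint ranges: [-2.99, 2.99], [-0.89, 2.07], [0.3, 2.58], [-1.14, 4.28], [0, 2.63], [-3.12, 3.12]. Speed limits (rad/s): [2.57, 2.57, 3.01, 3.14, 3.14, 3.14].

### API

Orientations are given as a unit quaternion [w, x, y, z].
In Python, from bench import ctrl gives the robot as it stands.
- The arm moves only by the shell command python3 -m creep 'ROWS'. ROWS is text: rows parted by semicolons, each of 7 numbers parted by spaces: the opening, from 0 (shut) to 1 (fully open), then the shift along the tool's x, y, z in cm, then the turn, a rotation vector about the tool's x, y, z in rad. In form: claw x y z ax ay az; .... A call has 1 to 10 rows; each row shifts and turns the pose as measured when the row begins, along the tool's axes as they then stand; what a row does not reach is not made up. A row lasts 1/8 s, in which the tool goes at most 62.5 mm and 10.7 degrees, less where a joint would pass 70% of its speed; a pose out of reach is approached as far as the arm can. A call with a gripper value outside its range is refused whole. The fingers move at their own pace and stop on an object; the grip force is fixed at half the most. Time passes only in rows, so rows that do not move let the fingers close. It gives the time, the measured TCP pose, the force and the opening at its end, in the units of the state.
- ctrl.get_obs(): the state, without advancing time (a new reading comes with each control period).
- ctrl.camera(name): name is "scene" or "top"; returns (picture, depth): 480x640x3 uint8, blue, green, red; 480x640 float32, m along the optical axis (not along the pixel's ray), 0 where there is no reading.
- ctrl.calibration(name): a dict with "mtx" (3x3 intrinsics, pixels), "R" (3x3) and "t" (3): a world point X has camera coordinates R X + t. Camera axes: x right, y down, z forward; pixel columns grow to the right and rows downward; lengths in m; the calibration is good to about 2 mm. A picture is of the moment at which its call begins. calibration takes no time and is no camera call.
- ctrl.hand_in(): hands the job in, once; it reports no verdict.
Trained networks look in the newest picture that a camera, given by its name, has taken for a name from the list of things; names that differ only in an ending like _2 or _b are one class to them, and where a whole thing is asked for, a point or a joint stands for the part that bears it (a point fixed in the world has none). Each returns a list of dicts, best first, with "confidence" (0 to 1); they miss things now and then, are a little off and sometimes report something else, mostly with a low value. They report only what shows in the picture. A call takes as long as a camera call.
- ctrl.find_in(query, camera): "rect" ([left, top, right, bottom] in pixels, round what is visible of it).
The state is a dict: "time_s": time; "q": joint angles; "dq": joint speeds; "joint_efforts": joint torques, N m; "eef_pos": TCP position; "eef_rot": TCP orientation; "wrist_force": force on the tool from outside, world axes, zero at the start; "torque": the same for the moment, N m; "opening": opening from 0.0 (shut) to 1.0 (fully open).
Only numpy, scipy, OpenCV 4.12 (cv2) and the standard library are available. Lean on these libraries where they do the work, as an engineer would, in place of code of your own. Each camera call takes 0.05 s, during which the arm holds its last target.

## Working session

There is one attempt and no reset: what is moved stays moved. The work goes in short steps, Python scripts to look and compute and a shell command to move; the robot and the scene stay as the last step left them, time stands still between calls to the robot, and variables do not carry over. Pictures are saved under pics/ and viewed, and the job is handed in when it is done.

```bash
ls; mkdir -p pics
python3 - <<'E'
from bench import ctrl
import cv2
o=ctrl.get_obs(); print(o); print(ctrl.grip_depth)
for n in ("scene","top"):
    p,d=ctrl.camera(n); cv2.imwrite(f"pics/{n}0.png",p)
    c=ctrl.calibration(n); print(n,c)
    for q in ("gauge","stop_leg","cam_lever","carton_mid","outline","index","pointer"):
        try: print(q,[(r['rect'],round(r['confidence'],2)) for r in ctrl.find_in(q,n)][:3])
        except Exception as e: print(q,e)
E
```

```text
pics
{'time_s': 0.0, 'q': array([-1.45429456e+00,  1.81532576e-01,  1.60801177e+00,  2.12540787e-05,
        1.35381821e+00, -2.06292259e-01]), 'dq': array([-9.77762121e-05, -3.98122901e-04,  5.48421202e-04,  4.90461946e-04,
       -5.73086219e-04, -2.51643521e-03]), 'joint_efforts': array([-2.31405547e-04, -4.44874012e+01, -3.51338553e+01, -1.50296037e-04,
        8.97274003e-03,  7.40174642e-07]), 'eef_pos': array([ 0.18236102, -0.5447274 ,  0.23038711]), 'eef_rot': array([ 0.11300365,  0.69795245,  0.11425324, -0.69788162]), 'wrist_force': array([0.37567588, 0.40260486, 0.34649034]), 'torque': array([ 0.00478445, -0.05050068, -0.03483572]), 'opening': 0.9975161899386334}
0.0187
scene {'mtx': array([[439.59564061,   0.        , 323.05787815],
       [  0.        , 439.59564061, 243.87830234],
       [  0.        ,   0.        ,   1.        ]]), 'R': array([[-0.75991331, -0.64970326,  0.02043154],
       [-0.34644715,  0.37821957, -0.85844297],
       [ 0.55000558, -0.65942068, -0.51250192]]), 't': array([0.30201819, 0.2547344 , 0.56736367])}
gauge [([234.6, 236.1, 352.5, 337.1], 0.
[... 370 characters left out ...]
    , 623.97676015, 228.78622608],
       [  0.        ,   0.        ,   1.        ]]), 'R': array([[ 0.01763236, -0.99967864, -0.01821326],
       [-0.98772431, -0.01458799, -0.15552455],
       [ 0.15520887,  0.02073194, -0.98766411]]), 't': array([-0.0625846 ,  0.49480553,  0.91120014])}
gauge [([198.1, 199.4, 338.7, 289.1], 0.65)]
stop_leg [([199.7, 200.7, 334.5, 290.5], 0.84)]
cam_lever [([304.2, 247.6, 324.2, 263.2], 0.76), ([199.0, 202.9, 335.4, 291.1], 0.43)]
carton_mid [([379.6, 215.1, 422.0, 285.2], 0.65)]
outline [([422.2, 202.1, 499.1, 314.5], 0.67), ([198.4, 200.0, 337.7, 289.9], 0.43)]
index []
pointer [([195.8, 202.5, 337.1, 287.0], 0.64), ([200.2, 197.8, 337.4, 287.2], 0.45)]
```

View pics/top0.png

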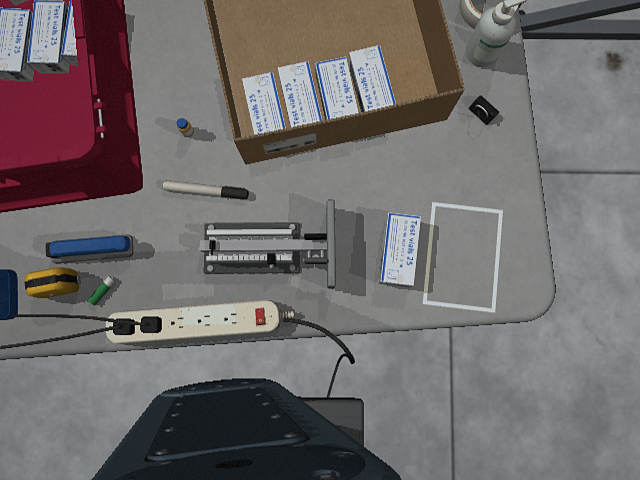

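View pics/scene0.png

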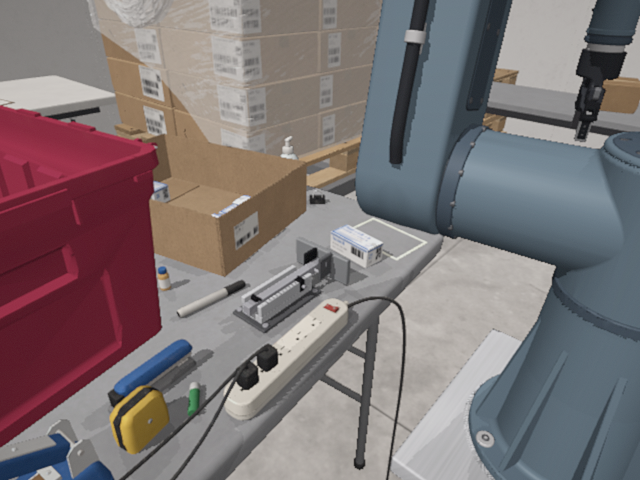

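Run:
```python
import cv2
p=cv2.imread("pics/top0.png"); cv2.imwrite("pics/top0c.png",cv2.resize(p[180:330,180:380],None,fx=4,fy=4,interpolation=cv2.INTER_CUBIC))
cv2.imwrite("pics/top0d.png",cv2.resize(p[180:330,340:540],None,fx=4,fy=4,interpolation=cv2.INTER_CUBIC))
```

```text
(no output)
```

View pics/top0c.png

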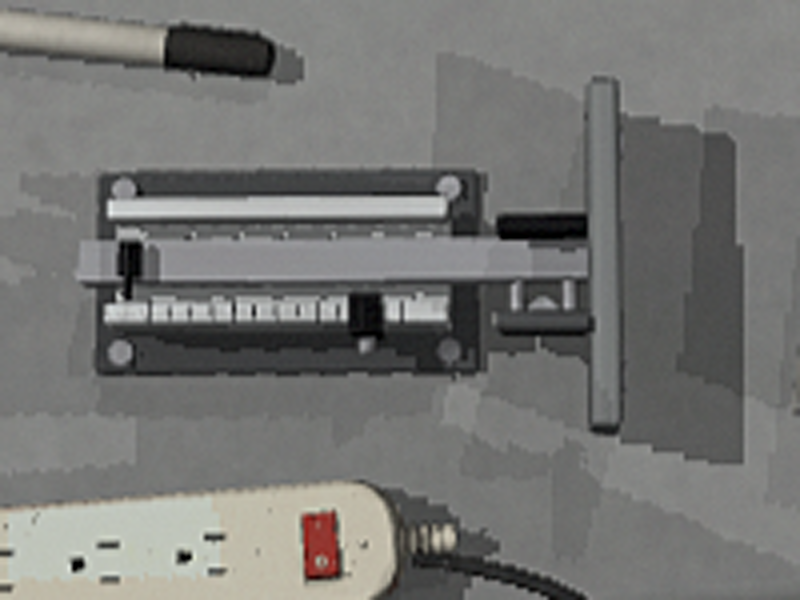

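View pics/top0d.png

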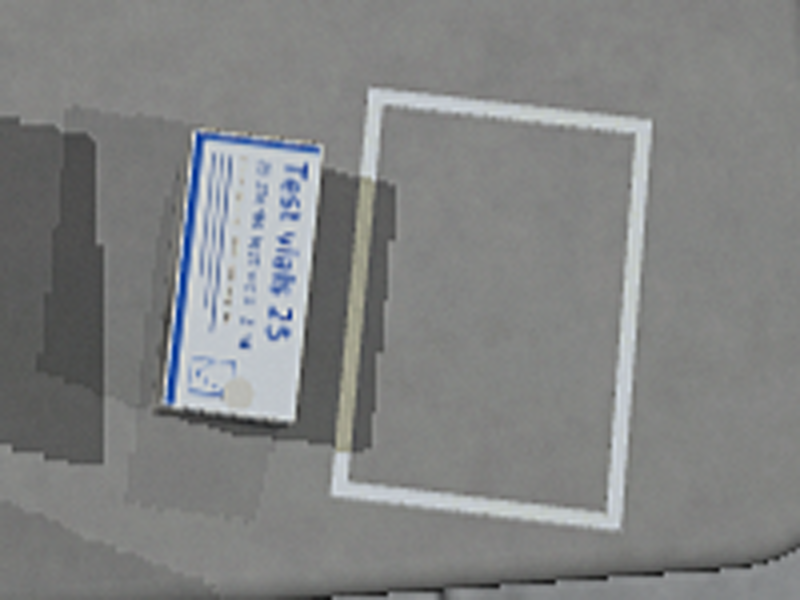

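The top view shows:
- the leg's pointer fin at about (212, 250)
- the index clip at about (271, 259)
- the stop bar at about x = 331
- the carton at about (401, 249)
- the outline at about (463, 257)

Next I'll measure these in the world frame.

```bash
cat > h.py <<'E'
import numpy as np
from bench import ctrl
def px2w(n,uv,z):
    c=ctrl.calibration(n);K,R,t=c['mtx'],np.array(c['R']),np.array(c['t'])
    C=-R.T@t; d=R.T@np.linalg.solve(K,[uv[0],uv[1],1.]); return C+d*(z-C[2])/d[2]
def w2px(n,X):
    c=ctrl.calibration(n);p=c['mtx']@(c['R']@np.array(X)+c['t']); return p[:2]/p[2]
E
python3 - <<'E'
from h import *
import cv2
f=lambda x,y:(x/4+180-.375,y/4+180-.375)
g=lambda x,y:(x/4+340-.375,y/4+180-.375)
P=lambda uv,z:px2w("top",uv,z)
np.set_printoptions(precision=4,suppress=True)
# leg top edges z 39: left end mid, right end mid
a=P(f(80,262),.039); b=P(f(588,263),.039); print("leg",a,b,np.linalg.norm(b-a))
ru=P(f(108,208),.041);rv=P(f(447,208),.041); print("rail far",ru,rv,np.linalg.norm(rv-ru))
lu=P(f(106,312),.041);lv=P(f(448,312),.041); print("rail near",lu,lv,np.linalg.norm(lv-lu))
pc=[P(f(*q),.006) for q in((97,173),(484,173),(484,376),(97,376))]; print("plate",np.mean(pc,0),np.linalg.norm(pc[1]-pc[0]),np.linalg.norm(pc[2]-pc[1]))
s=[P(f(*q),.06) for q in((587,78),(618,78),(620,430),(592,430))]; print("stop",np.array(s),np.linalg.norm(s[3]-s[0]))
print("ptr",P(f(127,293),.048),P(f(130,262),.048)); print("idx",P(f(366,296),.048),P(f(366,315),.048))
c=[P(g(*q),.043) for q in((195,131),(323,146),(295,424),(163,406))]; print("carton",np.mean(c,0),np.linalg.norm(c[1]-c[0]),np.linalg.norm(c[3]-c[0]))
ax=(c[0]+c[1]-c[2]-c[3])/2; print("carton y ang",np.degrees(np.arctan2(ax[1],ax[0])))
o=[P(g(*q),0) for q in((381,104),(637,130),(610,514),(348,484))]; print("outl",np.mean(o,0),np.linalg.norm(o[1]-o[0]),np.linalg.norm(o[3]-o[0]))
ax=(o[0]+o[1]-o[2]-o[3])/2; print("out y ang",np.degrees(np.arctan2(ax[1],ax[0])))
for n,(u,v) in {"leg":(300,248),"stop":(331,240),"cart":(401,249)}.items():
    p,d=ctrl.camera("top"); 
    c_=ctrl.calibration("top"); 
    print(n,c_['R'].T@(np.linalg.solve(c_['mtx'],[u,v,1])*d[v,u]-c_['t']))
from scipy.spatial.transform import Rotation as Ro
q=ctrl.get_obs()['eef_rot'];print(Ro.from_quat(q,scalar_first=True).as_matrix())
p,d=ctrl.camera("scene");cv2.imwrite("pics/scene0c.png",cv2.resize(p[200:350,220:440],None,fx=3.6,fy=3.6,interpolation=cv2.INTER_CUBIC))
E
```

```text
leg [0.468  0.1163 0.039 ] [ 0.4705 -0.0765  0.039 ] 0.1928457743716137
rail far [0.4886 0.1062 0.041 ] [ 0.4905 -0.0227  0.041 ] 0.12896174663320548
rail near [0.4488 0.1052 0.041 ] [ 0.4509 -0.024   0.041 ] 0.12925306583612073
plate [0.4688 0.0401 0.006 ] 0.15304385119119449 0.08008755844434944
stop [[ 0.5376 -0.0751  0.06  ]
 [ 0.5377 -0.0867  0.06  ]
 [ 0.4064 -0.089   0.06  ]
 [ 0.4062 -0.0788  0.06  ]] 0.13139432198718168
ptr [0.4554 0.0963 0.048 ] [0.4671 0.0956 0.048 ]
idx [0.4556 0.0065 0.048 ] [0.4485 0.0063 0.048 ]
carton [ 0.467  -0.1877  0.043 ] 0.048587647353242794 0.10506492210330383
carton y ang -6.365659006575596
outl [ 0.462  -0.2904  0.    ] 0.10111350382795611 0.1508746882004913
out y ang -5.56444200948527
leg [ 0.4658 -0.0363  0.0398]
stop [ 0.4763 -0.0828  0.0575]
cart [ 0.4658 -0.1878  0.0467]
[[-0.      0.3172 -0.9483]
 [-0.     -0.9483 -0.3172]
 [-1.      0.      0.    ]]
```

View pics/scene0c.png

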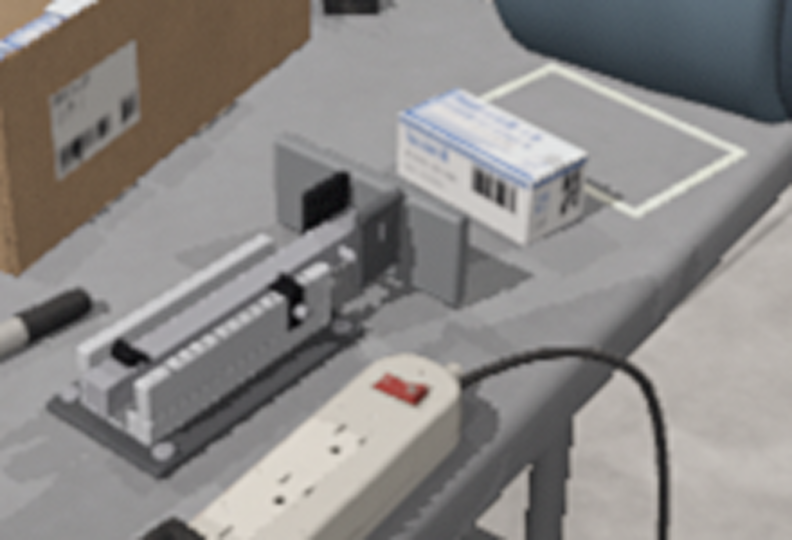

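The measured sizes match the given ones: rail 129 mm, plate 153×80, stop 131, carton 49×105, outline 101×151. The travel to the mark is about 89.5 mm. Next I'll plan the approach behind the carton, with the jaws along its long side.

```bash
cat > plan.py <<'E'
import sys
from h import *
from scipy.spatial.transform import Rotation as Ro
# usage: plan.py x y z yawdeg(of tool y axis) n claw
x,y,z,yaw,n,claw=map(float,sys.argv[1:7]); n=int(n)
o=ctrl.get_obs(); R0=Ro.from_quat(o['eef_rot'],scalar_first=True); p=o['eef_pos']
a=np.radians(yaw); ty=np.array([np.cos(a),np.sin(a),0]); tx=np.array([0,0,-1.]); Rt=Ro.from_matrix(np.c_[tx,ty,np.cross(tx,ty)])
rv=(R0.inv()*Rt).as_rotvec(); R=R0; st=(np.array([x,y,z])-p)/n
print("t",o['time_s'],"p",p.round(4),"rotvec",rv.round(3),"F",o['wrist_force'].round(1),"open",round(o['opening'],3))
rows=[]
for i in range(n):
    s=R.inv().apply(st)*100; rows.append(" ".join([f"{claw:g}"]+[f"{v:.2f}" for v in s]+[f"{v:.3f}" for v in rv/n])); R=R*Ro.from_rotvec(rv/n)
print("; ".join(rows))
E
python3 plan.py 0.473 -0.132 0.15 -6.4 10 0.6
```

```text
t 1.0 p [ 0.1824 -0.5453  0.2313] rotvec [-1.136 -0.     0.   ] F [-0.3  0.4 -0.5] open 1.002
0.6 0.81 -3.00 -4.07 -0.114 -0.000 0.000; 0.6 0.81 -2.52 -4.38 -0.114 -0.000 0.000; 0.6 0.81 -2.00 -4.64 -0.114 -0.000 0.000; 0.6 0.81 -1.47 -4.83 -0.114 -0.000 0.000; 0.6 0.81 -0.91 -4.97 -0.114 -0.000 0.000; 0.6 0.81 -0.34 -5.04 -0.114 -0.000 0.000; 0.6 0.81 0.24 -5.05 -0.114 -0.000 0.000; 0.6 0.81 0.81 -4.99 -0.114 -0.000 0.000; 0.6 0.81 1.37 -4.86 -0.114 -0.000 0.000; 0.6 0.81 1.91 -4.68 -0.114 -0.000 0.000
```

```bash
python3 -m creep '0.6 0.6 -3 -4 -0.114 0 0; 0.6 0.8 -2.5 -4.4 -0.114 0 0; 0.6 0.8 -2 -4.6 -0.114 0 0; 0.6 0.8 -1.5 -4.8 -0.114 0 0; 0.6 0.8 -0.9 -5 -0.114 0 0; 0.6 0.8 -0.3 -5 -0.114 0 0; 0.6 0.8 0.2 -5 -0.114 0 0; 0.6 0.8 0.8 -5 -0.114 0 0; 0.6 0.8 1.4 -4.9 -0.114 0 0; 0.6 0.8 1.9 -4.7 -0.114 0 0'; python3 plan.py 0.473 -0.132 0.09 -6.4 3 0.6
```

```text
time_s: 2.25
eef_pos: [0.473, -0.1203, 0.1527]
eef_rot: [-0.483, -0.519, -0.477, 0.52]
wrist_force: [-0.4, -0.5, 0.4]
opening: 0.6
t 2.25 p [ 0.473  -0.1203  0.1527] rotvec [ 0.033  0.007 -0.006] F [-0.4 -0.5  0.4] open 0.6
0.6 2.09 0.02 0.37 0.011 0.002 -0.002; 0.6 2.09 0.03 0.38 0.011 0.002 -0.002; 0.6 2.09 0.03 0.38 0.011 0.002 -0.002
```

```bash
python3 -m creep '0.6 2.5 0 0.4 0.011 0.002 -0.002; 0.6 2.5 0 0.4 0.011 0.002 -0.002; 0.6 2.5 0 0.4 0.011 0.002 -0.002; 0.6 0 0 0 0 0 0'; python3 plan.py 0.473 -0.132 0.012 -6.4 3 0.6
python3 - <<'E'
from h import *
import cv2
p,d=ctrl.camera("top");cv2.imwrite("pics/t1.png",cv2.resize(p[150:350,240:520],None,fx=2.8,fy=2.8))
p,d=ctrl.camera("scene");cv2.imwrite("pics/s1.png",cv2.resize(p[130:330,220:500],None,fx=2.8,fy=2.8))
E
```

```text
time_s: 2.75
eef_pos: [0.4748, -0.1283, 0.0763]
eef_rot: [0.474, 0.525, 0.473, -0.525]
wrist_force: [0.5, 0.1, 1.1]
opening: 0.604
t 2.75 p [ 0.4748 -0.1283  0.0763] rotvec [ 0.01   0.001 -0.002] F [0.5 0.1 1.1] open 0.604
0.6 2.14 -0.05 0.13 0.003 0.000 -0.001; 0.6 2.14 -0.05 0.13 0.003 0.000 -0.001; 0.6 2.14 -0.05 0.13 0.003 0.000 -0.001
```

View pics/t1.png

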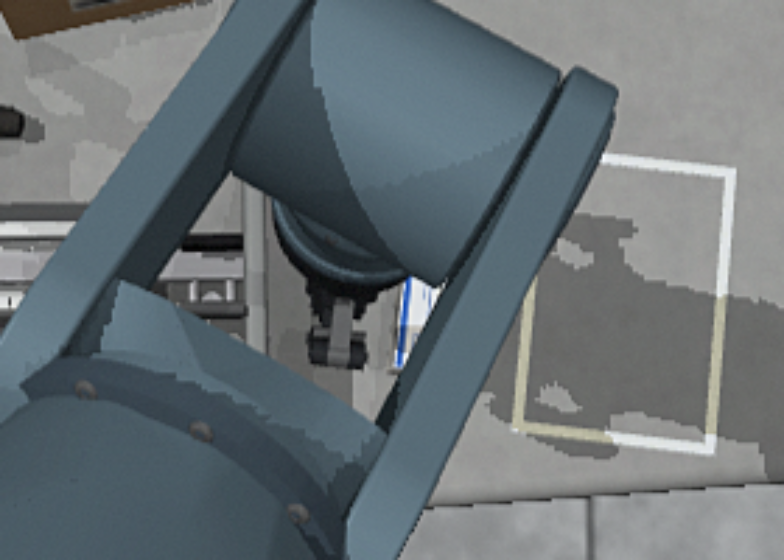

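View pics/s1.png

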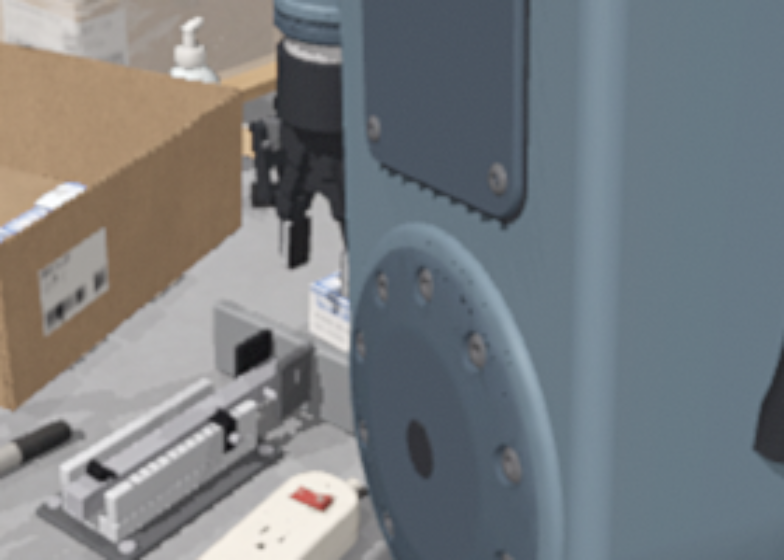

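The top view shows the near finger at crop (340, 347), between the stop (about 257) and the carton's blue edge (about 405). It is clear of both, so I'll descend.

```bash
python3 -m creep '0.6 2.2 0 0.1 0.003 0 0; 0.6 2.1 -0.1 0.1 0.003 0 0; 0.6 1.9 0 0.1 0.003 0 0; 0.6 0.2 0 0 0 0 0'; python3 plan.py 0.462 -0.235 0.012 -6.4 10 0.6
```

```text
time_s: 3.35
eef_pos: [0.4808, -0.1349, 0.0196]
eef_rot: [0.478, 0.529, 0.465, -0.525]
wrist_force: [-0.2, -0.2, -0.1]
opening: 0.601
t 3.35 p [ 0.4808 -0.1349  0.0196] rotvec [ 0.001  0.007 -0.017] F [-0.2 -0.2 -0.1] open 0.601
0.6 0.08 -0.08 1.01 0.000 0.001 -0.002; 0.6 0.08 -0.08 1.01 0.000 0.001 -0.002; 0.6 0.08 -0.08 1.01 0.000 0.001 -0.002; 0.6 0.08 -0.08 1.01 0.000 0.001 -0.002; 0.6 0.08 -0.08 1.01 0.000 0.001 -0.002; 0.6 0.08 -0.08 1.02 0.000 0.001 -0.002; 0.6 0.08 -0.08 1.02 0.000 0.001 -0.002; 0.6 0.08 -0.08 1.02 0.000 0.001 -0.002; 0.6 0.08 -0.08 1.02 0.000 0.001 -0.002; 0.6 0.08 -0.08 1.02 0.000 0.001 -0.002
```

```bash
python3 -m creep '0.6 0.3 -0.4 0 0 0.007 -0.017; 0.6 0.2 -0.3 0.3 0 0 0; 0.6 0.1 0 0.8 0 0 0; 0.6 0 0 0.8 0 0 0; 0.6 0 0 0.8 0 0 0;0.6 0 0 0.8 0 0 0'; python3 plan.py 0.462 -0.235 0.012 -6.4 8 0.6
```

```text
time_s: 4.1
eef_pos: [0.4717, -0.1724, 0.0168]
eef_rot: [0.473, 0.527, 0.47, -0.526]
wrist_force: [0.7, 1.5, 0.3]
opening: 0.599
t 4.1 p [ 0.4717 -0.1724  0.0168] rotvec [ 0.002  0.002 -0.004] F [0.7 1.5 0.3] open 0.599
0.6 0.06 -0.03 0.79 0.000 0.000 -0.001; 0.6 0.06 -0.03 0.79 0.000 0.000 -0.001; 0.6 0.06 -0.03 0.79 0.000 0.000 -0.001; 0.6 0.06 -0.03 0.79 0.000 0.000 -0.001; 0.6 0.06 -0.03 0.79 0.000 0.000 -0.001; 0.6 0.06 -0.03 0.79 0.000 0.000 -0.001; 0.6 0.06 -0.03 0.79 0.000 0.000 -0.001; 0.6 0.06 -0.03 0.79 0.000 0.000 -0.001
```

```bash
python3 -m creep '0.6 0.1 0 0.8 0 0 0; 0.6 0.1 0 0.8 0 0 0; 0.6 0.1 0 0.8 0 0 0; 0.6 0 0 0.8 0 0 0; 0.6 0 0 0.8 0 0 0; 0.6 0 0 0.8 0 0 0; 0.6 0 0 0.8 0 0 0;0.6 0 0 0.8 0 0 0; 0.6 0 0 0 0 0 0'; python3 plan.py 0.463 -0.254 0.012 -6.4 4 0.6
python3 - <<'E'
from h import *
import cv2
p,d=ctrl.camera("top");cv2.imwrite("pics/t2.png",cv2.resize(p[150:350,240:520],None,fx=2.8,fy=2.8))
E
```

```text
time_s: 5.22
eef_pos: [0.4641, -0.2413, 0.0137]
eef_rot: [0.473, 0.528, 0.47, -0.526]
wrist_force: [0.5, -0.2, -0.5]
opening: 0.599
t 5.225 p [ 0.4641 -0.2413  0.0137] rotvec [ 0.001  0.002 -0.004] F [ 0.5 -0.2 -0.5] open 0.599
0.6 0.04 0.01 0.32 0.000 0.000 -0.001; 0.6 0.04 0.01 0.32 0.000 0.000 -0.001; 0.6 0.04 0.01 0.32 0.000 0.000 -0.001; 0.6 0.04 0.01 0.32 0.000 0.000 -0.001
```

View pics/t2.png

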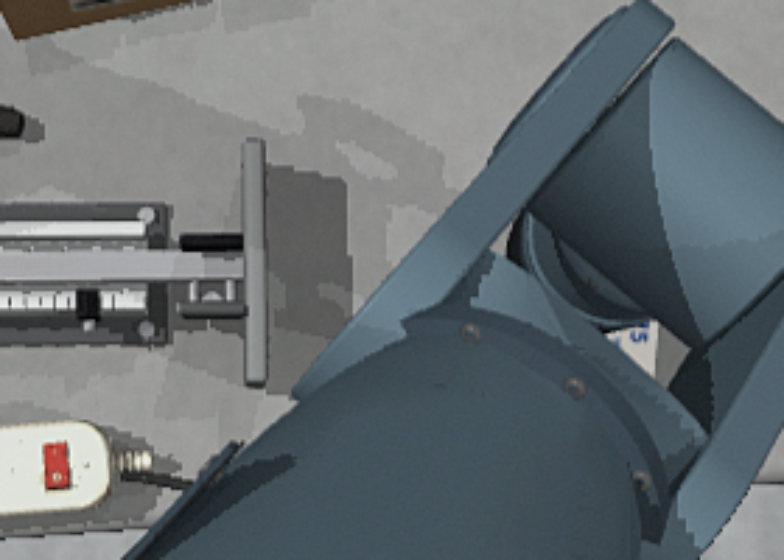

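The carton is mostly hidden, so I'll finish the last ~12 mm, back off and look.

```bash
python3 -m creep '0.6 0 0 0.5 0 0 0; 0.6 0 0 0.5 0 0 0; 0.6 0 0 0.3 0 0 0; 0.6 0 0 0 0 0 0; 0.6 0 0 -1.5 0 0 0; 0.6 0 0 -3 0 0 0; 0.6 -3 0 -2 0 0 0; 0.6 -5 0 -1 0 0 0; 0.6 -5 0 0 0 0 0'; python3 plan.py 0.470 -0.035 0.11 0 10 1
```

```text
time_s: 6.4
eef_pos: [0.4669, -0.1711, 0.1417]
eef_rot: [-0.469, -0.527, -0.475, 0.527]
wrist_force: [0.7, -0.3, 0.3]
opening: 0.601
t 6.4 p [ 0.4669 -0.1711  0.1417] rotvec [-0.11  -0.005  0.006] F [ 0.7 -0.3  0.3] open 0.601
1 0.32 -0.12 -1.35 -0.011 -0.001 0.001; 1 0.32 -0.10 -1.36 -0.011 -0.001 0.001; 1 0.32 -0.09 -1.36 -0.011 -0.001 0.001; 1 0.32 -0.07 -1.36 -0.011 -0.001 0.001; 1 0.32 -0.06 -1.36 -0.011 -0.001 0.001; 1 0.32 -0.04 -1.36 -0.011 -0.001 0.001; 1 0.32 -0.03 -1.36 -0.011 -0.001 0.001; 1 0.32 -0.01 -1.36 -0.011 -0.001 0.001; 1 0.32 0.00 -1.36 -0.011 -0.001 0.001; 1 0.32 0.02 -1.36 -0.011 -0.001 0.001
```

```bash
python3 -m creep '1 0 -0.1 -3.4 -0.03 0 0; 1 0 -0.1 -3.4 -0.03 0 0; 1 0.8 0 -3.4 -0.03 0 0; 1 1 0 -2.2 -0.03 0 0; 1 0.5 0 0 0 0 0; 1 0 0 0 0 0 0'; python3 plan.py 0.4705 -0.050 0.07 0.75 4 1
python3 - <<'E'
from h import *
import cv2
p,d=ctrl.camera("top");cv2.imwrite("pics/t3.png",cv2.resize(p[150:350,260:540],None,fx=2.8,fy=2.8)); cv2.imwrite("pics/t3raw.png",p)
for q in("carton_mid","outline"): print(q,[(r['rect'],round(r['confidence'],2)) for r in ctrl.find_in(q,"top")][:2])
p,d=ctrl.camera("scene");cv2.imwrite("pics/s3.png",cv2.resize(p[130:330,220:500],None,fx=2.8,fy=2.8))
E
```

```text
time_s: 7.15
eef_pos: [0.4754, -0.0403, 0.1241]
eef_rot: [0.505, 0.497, 0.503, -0.495]
wrist_force: [0.3, 0.1, 0.5]
opening: 0.999
t 7.15 p [ 0.4754 -0.0403  0.1241] rotvec [ 0.004 -0.    -0.005] F [0.3 0.1 0.5] open 0.999
1 1.35 -0.13 0.24 0.001 -0.000 -0.001; 1 1.35 -0.13 0.24 0.001 -0.000 -0.001; 1 1.35 -0.13 0.24 0.001 -0.000 -0.001; 1 1.35 -0.13 0.24 0.001 -0.000 -0.001
carton_mid [([442.0, 224.7, 487.7, 293.6], 0.97)]
outline [([422.3, 200.7, 502.4, 314.1], 0.96)]
```

View pics/t3.png

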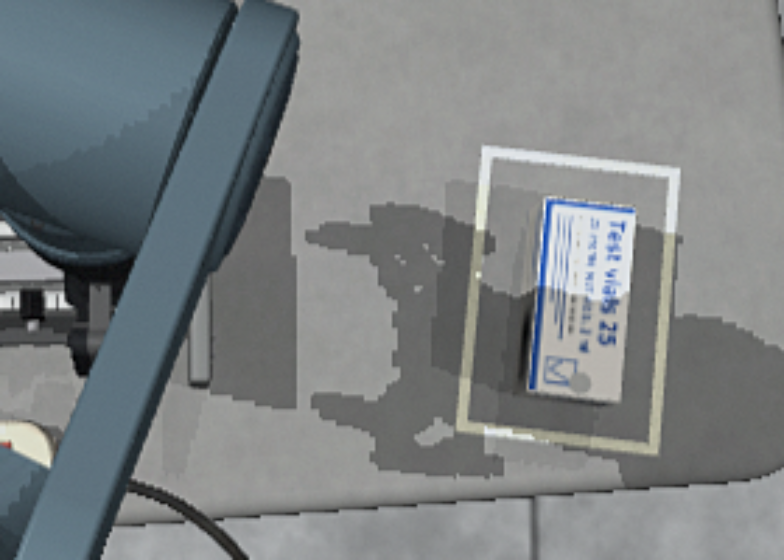

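View pics/s3.png

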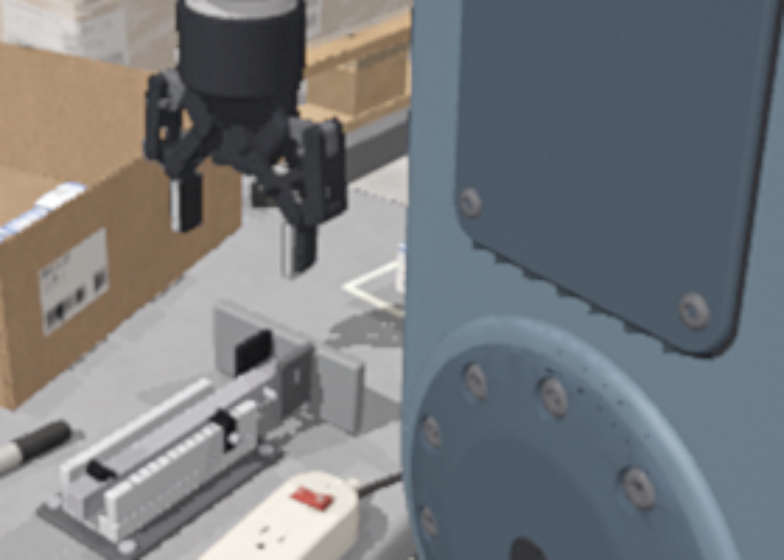

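```bash
python3 - <<'E'
from h import *
k=lambda x,y:(x/2.8+260,y/2.8+150)
c=np.mean([px2w("top",k(*q),.043) for q in((545,197),(635,207),(622,402),(530,390))],0)
d=c[:2]-np.array([.462,-.2904]); a=np.radians(-5.56)
print(c,"out x",d@[np.sin(a),-np.cos(a)],"out y",d@[np.cos(a),np.sin(a)])
E
python3 -m creep '1 2.2 -0.2 0.3 0 0 0; 1 2.2 -0.2 0.3 0 0 0; 1 1 -0.1 0.3 0 0 0; 1 0 0 0 0 0 0'; python3 plan.py 0.4705 -0.050 0.018 0.75 4 1
```

```text
[ 0.45648409 -0.28849644  0.043     ] out x -0.0013601773133369549 out y -0.005674391210798935
time_s: 7.85
eef_pos: [0.4733, -0.0535, 0.0712]
eef_rot: [0.506, 0.499, 0.5, -0.495]
wrist_force: [0.4, 0.8, 0.1]
opening: 1.0
t 7.85 p [ 0.4733 -0.0535  0.0712] rotvec [-0.002  0.002 -0.01 ] F [0.4 0.8 0.1] open 1.0
1 1.33 -0.08 -0.09 -0.000 0.000 -0.002; 1 1.33 -0.08 -0.09 -0.000 0.000 -0.002; 1 1.33 -0.08 -0.09 -0.000 0.000 -0.002; 1 1.33 -0.07 -0.09 -0.000 0.000 -0.002
```

The carton lies −1/−6 mm from the outline's centre and is nearly parallel to it. I'll check the fingers against the leg before descending.

```bash
python3 -m creep '1 0.8 -0.3 -0.2 0 0 -0.01; 1 0 0 0 0 0 0';python3 plan.py 0.4705 -0.050 0.018 0.75 4 1
python3 - <<'E'
from h import *
import cv2
p,d=ctrl.camera("top");cv2.imwrite("pics/t4.png",cv2.resize(p[180:330,200:400],None,fx=4,fy=4))
p,d=ctrl.camera("scene");cv2.imwrite("pics/s4.png",cv2.resize(p[180:330,240:440],None,fx=4,fy=4))
for x in (.513+.0075,.428-.0075): print(w2px("scene",[x,-.05,.075]),w2px("scene",[x,-.05,.03]))
E
```

```text
time_s: 8.1
eef_pos: [0.4711, -0.0519, 0.0637]
eef_rot: [0.503, 0.497, 0.502, -0.498]
wrist_force: [-0.2, 0.4, -0.5]
opening: 1.003
t 8.1 p [ 0.4711 -0.0519  0.0637] rotvec [-0.002  0.002 -0.001] F [-0.2  0.4 -0.5] open 1.003
1 1.14 -0.01 -0.05 -0.001 0.001 -0.000; 1 1.14 -0.01 -0.05 -0.001 0.001 -0.000; 1 1.14 -0.01 -0.05 -0.001 0.001 -0.000; 1 1.14 -0.01 -0.05 -0.001 0.001 -0.000
[292.22040786 239.27306787] [292.57280203 258.88627093]
[332.19822261 258.15463421] [331.44479832 278.55594093]
```

View pics/t4.png

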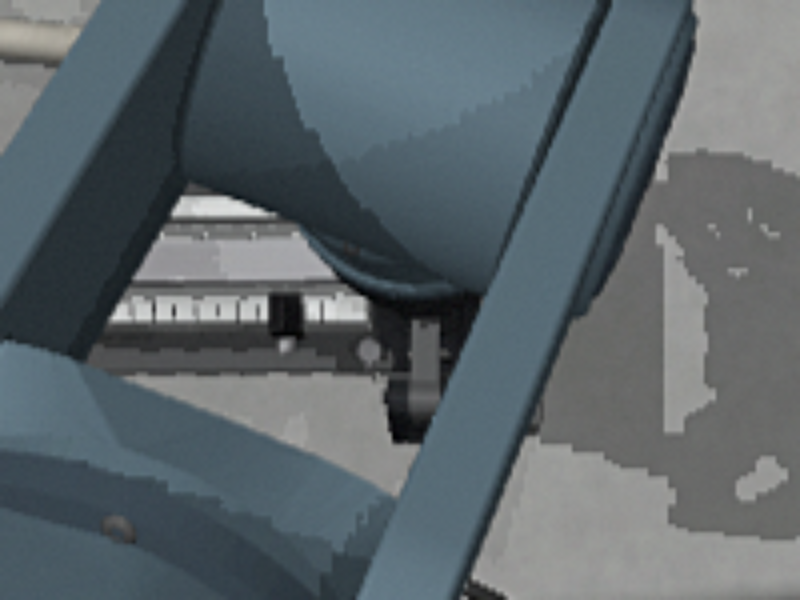

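View pics/s4.png

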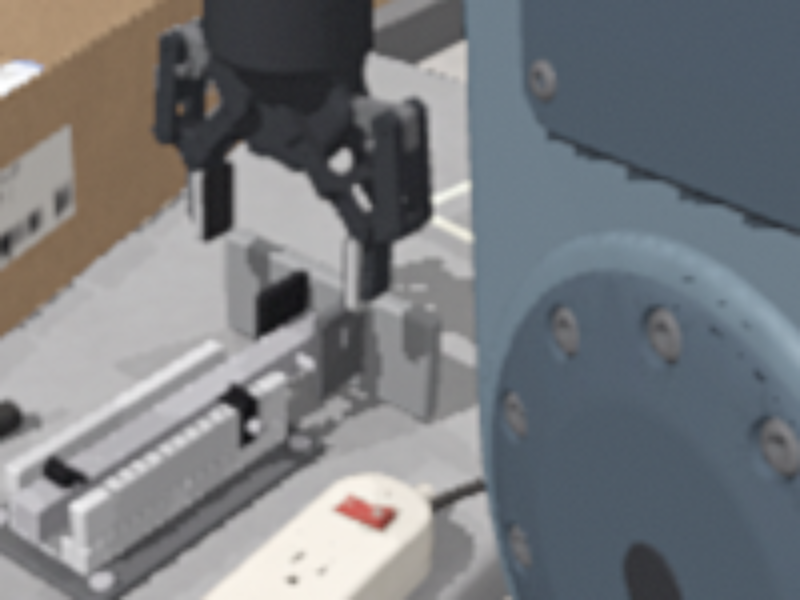

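The scene view shows the fingers at crop (212, 200) and (367, 270), straddling the leg just inside the bar, with pointer and index both visible. I'll go down.

```bash
python3 -m creep '1 1.3 -0.1 0 0 0 0; 1 1.3 -0.1 0 0 0 0; 1 1.2 -0.1 0 0 0 0; 1 0.5 0 0 0 0 0; 1 0 0 0 0 0 0';python3 plan.py 0.4705 -0.053 0.018 0.75 1 1
python3 - <<'E'
from h import *
import cv2
p,d=ctrl.camera("scene");cv2.imwrite("pics/s5.png",cv2.resize(p[180:330,240:440],None,fx=4,fy=4))
E
```

```text
time_s: 8.82
eef_pos: [0.4684, -0.052, 0.018]
eef_rot: [0.504, 0.497, 0.502, -0.497]
wrist_force: [0.4, -0.4, -0.1]
opening: 1.002
t 8.825 p [ 0.4684 -0.052   0.018 ] rotvec [-0.002  0.003 -0.002] F [ 0.4 -0.4 -0.1] open 1.002
1 0.00 0.21 0.10 -0.002 0.003 -0.002
```

View pics/s5.png

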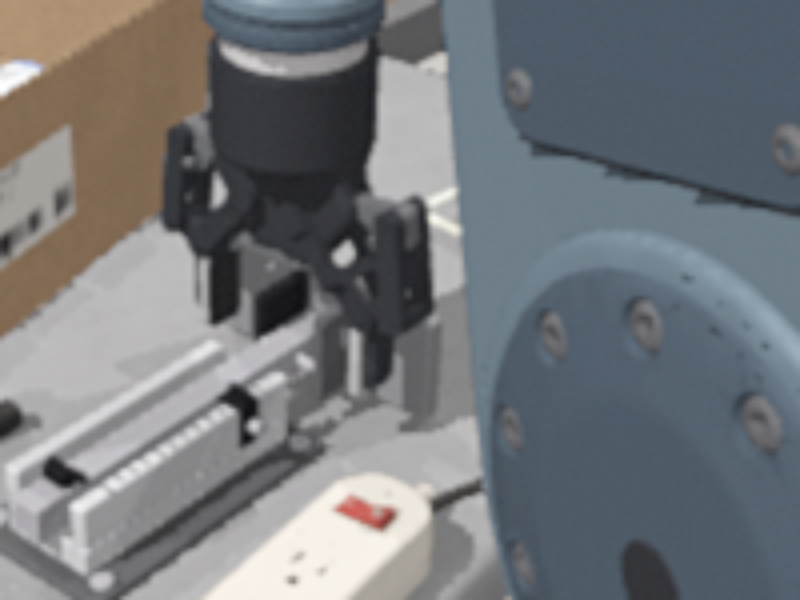

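```bash
python3 -m creep '1 0 0.1 0.8 0 0 0; 1 0 0.1 0.8 0 0 0; 1 0 0 1 0 0 0; 1 0 0 1 0 0 0; 1 0 0 1 0 0 0; 1 0 0 1 0 0 0; 1 0 0 1 0 0 0; 1 0 0 1 0 0 0';python3 plan.py 0.4715 -0.155 0.018 0.75 2 1
```

```text
time_s: 9.88
eef_pos: [0.4725, -0.1302, 0.0189]
eef_rot: [0.504, 0.498, 0.502, -0.495]
wrist_force: [1.7, 4.8, -0.8]
opening: 1.002
t 9.875 p [ 0.4725 -0.1302  0.0189] rotvec [-0.001 -0.002 -0.004] F [ 1.7  4.8 -0.8] open 1.002
1 0.04 -0.07 1.24 -0.000 -0.001 -0.002; 1 0.04 -0.07 1.24 -0.000 -0.001 -0.002
```

```bash
python3 -m creep '1 0 -0.1 0.9 0 0 0; 1 0 0 0.8 0 0 0; 1 0 0 0 0 0 0';python3 plan.py 0.4715 -0.155 0.018 0.75 2 1
python3 - <<'E'
from h import *
import cv2
p,d=ctrl.camera("scene");cv2.imwrite("pics/s6.png",cv2.resize(p[220:320,240:370],None,fx=6,fy=6,interpolation=cv2.INTER_CUBIC))
p,d=ctrl.camera("top");cv2.imwrite("pics/t6.png",cv2.resize(p[200:300,190:320],None,fx=6,fy=6,interpolation=cv2.INTER_CUBIC))
E
```

```text
time_s: 10.25
eef_pos: [0.4725, -0.1484, 0.019]
eef_rot: [0.504, 0.5, 0.502, -0.495]
wrist_force: [1.5, 4.7, -0.7]
opening: 1.002
t 10.25 p [ 0.4725 -0.1484  0.019 ] rotvec [-0.002 -0.004 -0.007] F [ 1.5  4.7 -0.7] open 1.002
1 0.05 -0.05 0.33 -0.001 -0.002 -0.003; 1 0.05 -0.05 0.33 -0.001 -0.002 -0.003
```

View pics/s6.png

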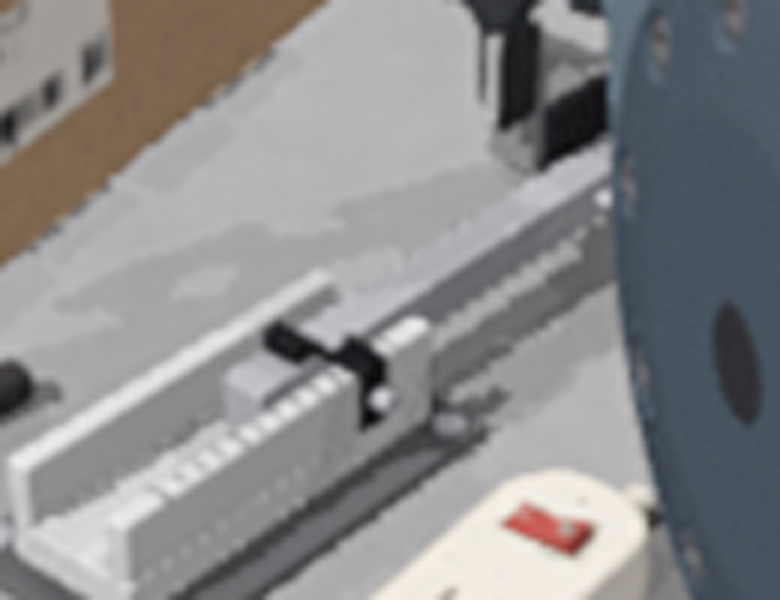

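View pics/t6.png

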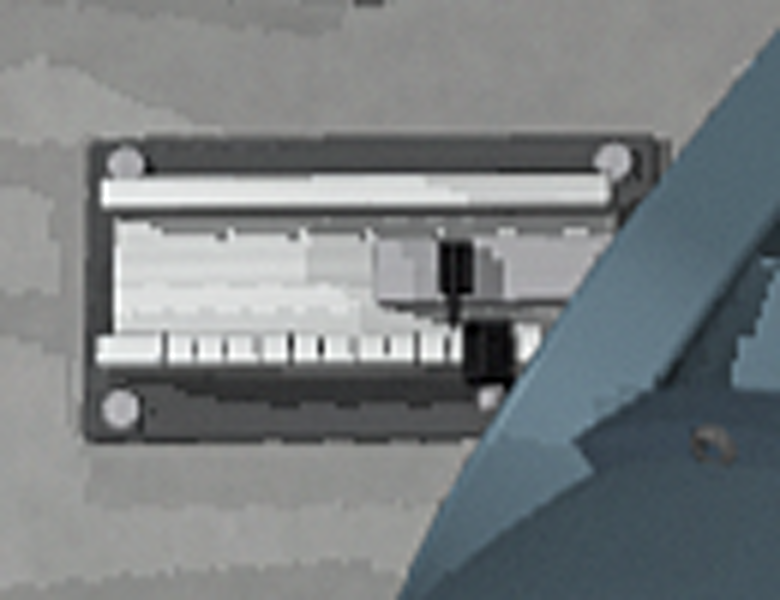

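In the top view the pointer fin is at crop x≈455 and the clip's centre at x≈488. That is 5.5 px, or about 8 mm still to go.

```bash
python3 -m creep '1 0.1 -0.1 0.4 0 0 0; 1 0 0 0.3 0 0 0; 1 0 0 0 0 0 0';python3 plan.py 0.4718 -0.1565 0.018 0.75 2 1
python3 - <<'E'
from h import *
import cv2
p,d=ctrl.camera("top");cv2.imwrite("pics/t7.png",cv2.resize(p[220:280,230:310],None,fx=9,fy=9,interpolation=cv2.INTER_CUBIC))
g=cv2.cvtColor(p,cv2.COLOR_BGR2GRAY)
for r in range(244,264): print(r,g[r,262:282])
E
```

```text
time_s: 10.72
eef_pos: [0.4722, -0.1542, 0.0185]
eef_rot: [0.504, 0.5, 0.502, -0.494]
wrist_force: [2.4, 3.8, -0.1]
opening: 0.997
t 10.725 p [ 0.4722 -0.1542  0.0185] rotvec [-0.    -0.004 -0.008] F [ 2.4  3.8 -0.1] open 0.997
1 0.03 -0.02 0.11 -0.000 -0.002 -0.004; 1 0.03 -0.02 0.11 -0.000 -0.002 -0.004
244 [172 152 155 161 158  44  11  39   9  18  38 128 115 111 111 176 168 168
 166 167]
245 [171 151 153 157 153  48   8  41   6  13  37 127 116 109 108 174 167 164
 166 164]
246 [170 151 154 160 155  20  12  42   3  12  37 129 117 111 111 179 170 169
 167 167]
247 [171 153 155 160 153   1  18  42  12  20  36 127 117 112 111 178 170 170
 168 168]
248 [175 155 158 158 168  63   0  34   0   0  29 125 117 116 115 181 175 173
 172 172]
249 [176 151 153 154 167 154 113  32  49 105 106 122 115 116 100 145 140 138
 138 138]
250 [89 82 78 75 86 97 75 26 39 80 72 71 68 70 61 72 65 65 66 64]
251 [ 70  76  95  98  98  89  65  27  45 120  95  92  89  90  87 104 106 103
 128 125]
252 [178 178 179 107 118 121  62  31  65 114 104 101 100 122 115 116 118 118
 127 121]
253 [190 192 193 175 110  64  2
[... 162 characters left out ...]
3 205  44  14  22  24  11  17  17  21  93 179 207 208 209
 129 213]
256 [212 212 122 201 211  46  14  26  34  23  24  11  14  59 158 222 218 217
  98 225]
257 [219 221  86 209 214  49  13  19  37  14  16  18  12  46 157 229 219 220
 101 228]
258 [223 227  91 213 220  51  18  24  36  16  19  19  16  48 163 236 226 227
 105 233]
259 [225 227 133 212 216  51  18  23  35  18  19  16  17  47 165 231 226 223
 104 229]
260 [126 126  86 119 122  29  19  23  35  19  18  21  13  34 102 129 124 124
  60 126]
261 [56 57 60 60 64 26 26 24 36 16 20 18 21 52 89 80 77 77 76 76]
262 [63 64 64 63 70 36 28 30 24 16 16 20 19 38 77 75 71 71 71 68]
263 [55 52 57 58 56 38  8  4  0  0  0  0  0  5 50 58 54 53 50 45]
```

View pics/t7.png

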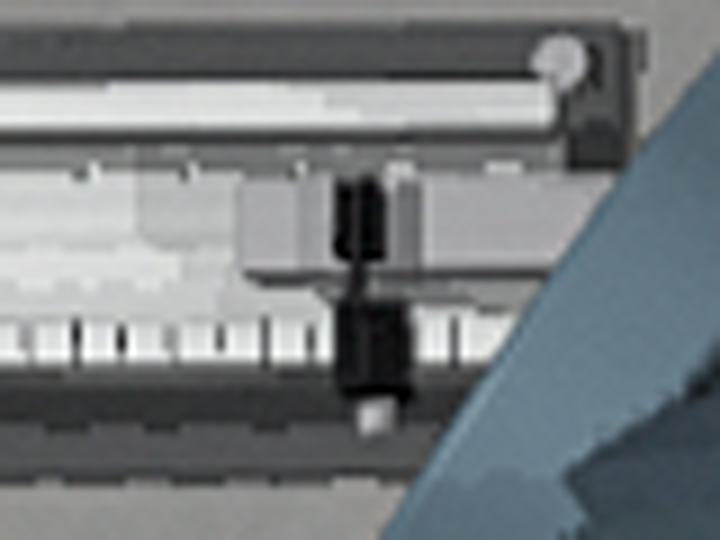

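The fin crests are at column 269 (pointer) and 270–271 (index), so the pointer is about 1.5–2 mm short. I'll nudge it, then hold for step 2.

```bash
python3 -m creep '1 0 0 0.3 0 0 0; 1 0 0 0 0 0 0; 1 0 0 0 0 0 0; 1 0 0 0 0 0 0; 1 0 0 0 0 0 0';python3 plan.py 0.4718 -0.1562 0.018 0.75 2 1
python3 - <<'E'
from h import *
import cv2
p,d=ctrl.camera("top");cv2.imwrite("pics/t8.png",cv2.resize(p[220:280,230:310],None,fx=9,fy=9,interpolation=cv2.INTER_CUBIC))
g=cv2.cvtColor(p,cv2.COLOR_BGR2GRAY)
for r in (245,246,247,250,251,252,253,256,257,258): print(r,g[r,264:280])
p,d=ctrl.camera("scene");cv2.imwrite("pics/s8.png",cv2.resize(p[180:330,240:440],None,fx=4,fy=4))
E
```

```text
time_s: 11.4
eef_pos: [0.4723, -0.1561, 0.0185]
eef_rot: [0.504, 0.5, 0.503, -0.493]
wrist_force: [1.3, 4.4, -0.0]
opening: 1.0
t 11.4 p [ 0.4723 -0.1561  0.0185] rotvec [ 0.001 -0.005 -0.008] F [ 1.3  4.4 -0. ] open 1.0
1 0.03 -0.02 0.00 0.000 -0.002 -0.004; 1 0.03 -0.02 0.00 0.000 -0.002 -0.004
245 [151 155 155 162  78  17  42  15  24  20 129 117 112 112 108 173]
246 [154 153 156 164  76  19  42  11  24  18 130 118 117 111 111 176]
247 [155 154 160 164  73  21  43  14  29  17 128 117 114 113 112 177]
250 [ 80  78  76  83  97 100  29  28  78  75  68  70  61  59  55  68]
251 [ 96  96 101  86  92  95  28  41 100  96  92  89  88 106 106 128]
252 [179 107 112 117  96 103  35  42 108 101 100 121 116 119 119 124]
253 [194 174 184  62  44  51  43  20  55  50  44  79 117 108 107 105]
256 [122 201 211  43  13  23  35  15  21  15  14  58 156 223 219 216]
257 [ 88 208 215  48  18  22  33  13  17  13  10  46 158 229 220 219]
258 [ 90 213 219  48  21  24  34  15  22  20  10  48 162 235 228 226]
```

View pics/s8.png

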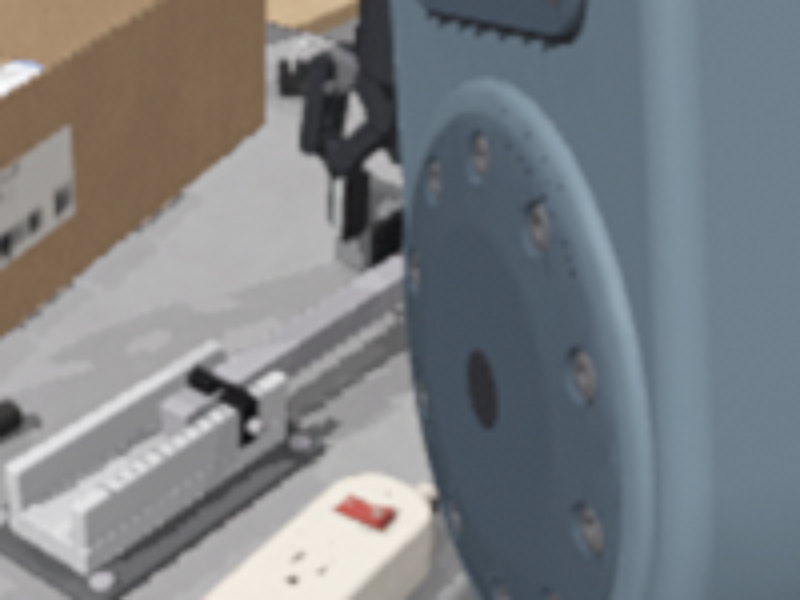

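View pics/t8.png

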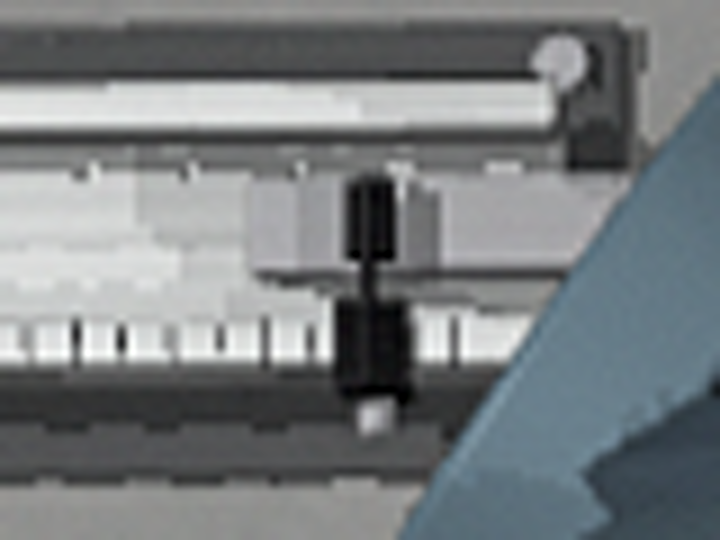

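Crests are both at column 270, so the mark is aligned with the lever open and about 4.4 N on the bar, held for over 0.5 s. Next I'll squeeze.

```bash
python3 -m creep '1 0 0 0 0 0 0; 0.7 0 0 0 0 0 0; 0.6 0 0 0 0 0 0; 0.5 0 0 0 0 0 0; 0.42 0 0 0 0 0 0; 0.42 0 0 0 0 0 0';python3 plan.py 0.4718 -0.1562 0.018 0.75 2 1
python3 - <<'E'
from h import *
p,d=ctrl.camera("top")
import cv2
g=cv2.cvtColor(p,cv2.COLOR_BGR2GRAY)
for r in (245,246,247,250,251,252,253,256,257,258): print(r,g[r,264:280])
E
```

```text
time_s: 12.25
eef_pos: [0.4713, -0.1563, 0.0197]
eef_rot: [0.503, 0.499, 0.503, -0.494]
wrist_force: [-2.1, 3.9, 2.5]
opening: 0.418
t 12.25 p [ 0.4713 -0.1563  0.0197] rotvec [-0.    -0.005 -0.006] F [-2.1  3.9  2.5] open 0.418
1 0.08 0.02 -0.01 -0.000 -0.003 -0.003; 1 0.08 0.02 -0.01 -0.000 -0.003 -0.003
245 [151 154 155 164  74  16  41  17  25  20 126 117 112 110 110 174]
246 [153 154 158 165  72  17  43  19  27  19 128 116 115 113 110 176]
247 [154 156 158 164  73  21  41  18  16  22 131 116 114 112 109 179]
250 [ 81  77  77  83  98 101  31  11  81  75  70  71  62  60  56  69]
251 [ 94  98  99  87  89  97  30  14 103  98  93  88  90 105 107 126]
252 [179 106 113 116  97 100  35  36 108 100  99 122 115 119 118 126]
253 [191 176 184  61  45  50  41  22  52  49  45  79 115 108 104 105]
256 [121 203 211  44  17  28  35  13  14  15  12  59 156 223 218 217]
257 [ 87 207 215  47  18  27  36  19  19  18  13  47 156 231 221 220]
258 [ 92 214 219  50  17  20  31  17  17  18  15  47 165 235 225 227]
```

```bash
python3 -m creep '0.36 0 0 0 0 0 0; 0 0 0 0 0 0 0; 0 0 0 0 0 0 0; 0 0 0 0 0 0 0; 0 0 0 0 0 0 0';python3 plan.py 0.4718 -0.1562 0.018 0.75 2 0
python3 - <<'E'
from h import *
p,d=ctrl.camera("top")
import cv2
g=cv2.cvtColor(p,cv2.COLOR_BGR2GRAY)
for r in (245,246,247,250,251,252,253,256,257,258): print(r,g[r,264:280])
E
```

```text
time_s: 12.92
eef_pos: [0.4752, -0.1572, 0.0207]
eef_rot: [0.506, 0.501, 0.501, -0.493]
wrist_force: [2.0, 5.0, 1.9]
opening: 0.306
t 12.925 p [ 0.4752 -0.1572  0.0207] rotvec [ 0.    -0.003 -0.013] F [2.  5.  1.9] open 0.306
0 0.13 -0.17 -0.05 0.000 -0.001 -0.007; 0 0.13 -0.17 -0.05 0.000 -0.001 -0.007
245 [169 151 153 158 153  14  19  37   4  14  59 124 115 110 109 176]
246 [171 152 153 160 157  13  14  43   5  16  67 126 115 112 111 178]
247 [172 152 153 158 154  11  17  38   1  16  63 123 117 112 112 177]
250 [86 78 79 84 92 96 74 28 47 97 72 70 62 57 56 68]
251 [ 94  94  98  86  88  94  64  26  39  99  93  91  89 107 107 127]
252 [180 106 113 117  95 100  70  29  61 106 102 120 114 119 117 125]
253 [195 174 184  70  44  52  36  31  30  52  46  77 113 107 105 106]
256 [121 202 209  46  16  25  33  19  19  17  13  55 155 222 219 217]
257 [ 89 209 215  45  15  22  36  14  20  18  10  46 158 229 220 221]
258 [ 91 214 219  48  19  23  36  16  19  17  12  48 164 234 228 227]
```

The lever is shut: the opening of 0.306 is about 26–28 mm. The leg moved about 1.5 mm outward. I'll nudge it back and check that it holds.

```bash
python3 -m creep '0 0 0 -0.1 0 0 0; 0 0 0 0 0 0 0; 0 0 0 0 0 0 0; 0 0 0 0 0 0 0; 0 0 0 0 0 0 0; 0 0 0 0 0 0 0';python3 plan.py 0.4718 -0.1562 0.018 0.75 2 0
python3 - <<'E'
from h import *
p,d=ctrl.camera("top")
import cv2
g=cv2.cvtColor(p,cv2.COLOR_BGR2GRAY)
for r in (245,246,247,250,251,252,253,256,257,258): print(r,g[r,264:280])
cv2.imwrite("pics/t9.png",cv2.resize(p[140:340,200:520],None,fx=2.5,fy=2.5))
print([(r['rect'],round(r['confidence'],2)) for r in ctrl.find_in("carton_mid","top")][:2])
print(ctrl.get_obs()['dq'].round(4))
E
```

```text
time_s: 13.72
eef_pos: [0.4751, -0.1559, 0.0206]
eef_rot: [0.506, 0.501, 0.501, -0.493]
wrist_force: [2.4, 3.8, 1.2]
opening: 0.311
t 13.725 p [ 0.4751 -0.1559  0.0206] rotvec [ 0.    -0.003 -0.013] F [2.4 3.8 1.2] open 0.311
0 0.13 -0.17 0.01 0.000 -0.002 -0.006; 0 0.13 -0.17 0.01 0.000 -0.002 -0.006
245 [151 153 158 169   5  18  43   7  31  36 125 112 106 176 166 166]
246 [152 154 159 172  10  16  42   9  30  36 126 115 113 181 172 170]
247 [155 156 160 168   6  16  42   4  29  35 128 115 114 134 130 175]
250 [ 79  79  77  85 100  73  27  53  76  74  70  69  61  58  55  69]
251 [ 97  99  98  86  92  63  29  48 102  94  92  91  89 108 105 104]
252 [179 104 112 117  98  66  34  68 106 102  98 121 115 116 118 118]
253 [192 175 184  61  48  33  41  36  53  46  46  79 113 107 108 106]
256 [121 203 208  46  18  24  35  15  21  17  14  59 158 224 217 218]
257 [ 86 208 216  46  15  23  33  14  20  12  14  45 156 228 221 222]
258 [ 91 214 221  51  18  25  35  17  17  18  10  50 164 234 226 229]
[([444.1, 225.0, 485.8, 293.4], 0.75)]
[-0.0018 -0.0001 -0.0007  0.0016 -0.001  -0.0011]
```

View pics/t9.png

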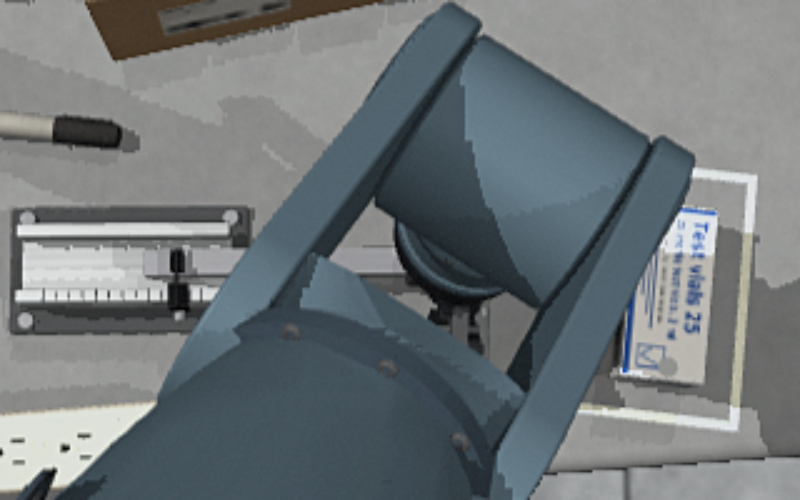

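The crests are aligned again (column 270), the arm is at rest and the lever is held. The carton is at about (465, 259), inside the outline. Handing in.

Run:
```python
from bench import ctrl
print(ctrl.hand_in()); o=ctrl.get_obs(); print(o['time_s'],o['eef_pos'],o['opening'],o['wrist_force'])
```

```text
the job is handed in; nothing more can be done
None
the job is handed in; nothing more can be done
```

I pushed the carton into the outline, drew the stop out to the mark with the lever open, then squeezed the lever shut. I handed the job in at about 13.8 s, still holding it; no verdict is reported.

- **Carton:** after the push it measured about 1 mm (x) and 6 mm (y) from the outline's centre, nearly parallel to it. It looked unmoved in the last picture, though the arm hid part of it.
- **Mark, lever open:** pointer and index crests lined up in the top picture to within one pixel (about 1.5 mm). That held for more than 0.5 s with about 4.4 N on the wrist.
- **Squeeze:** closing moved the leg about 1.5 mm outward. I nudged it back, and the crests lined up again with the arm at rest.
- **Lever shut:** I judged this from the jaw opening alone. It stopped at 0.31, about 26 mm, against the nominal 28 mm over lever and cheek. I put the 2 mm difference down to pad give or scale. The lever itself was hidden by the arm, and its pressing force could not be read directly.
- **Other things on the table:** I never worked near them, but I did not re-measure their positions.

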